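# Pressing a domed cover home in a hand press

## Task

The furniture knob waiting in the hand press still has its domed cover standing a few millimetres proud: lift off the loose dust cap and stand it upright on the table, push the slide fully in under the plunger, and press the palm head down until it stops solid and the cover is fully home on its base, firmly but without slamming or denting it. Then draw the slide fully back out, with the finished knob still sitting in its nest. Leave the other things on the table where they lie.

Things in the scene. Friction and masses are not known exactly. Their poses are not given: they have to be found in the camera images.
- press: two-post bench hand press, bolted down: grey base plate 210 x 160 x 20 mm, steel posts 18 mm thick at 64 mm either side of the ram, standing to 192 mm. Origin on the table under the ram's axis; z up, x along the slide's way in (away from the operator), y across, through both posts. The base reaches from x -150 to +60 mm. Two rails, tops at 40 mm, guide the slide
- crosshead: grey bar 46 x 164 x 32 mm across the posts, carrying the ram, clamped at a height that varies (underside 108 to 120 mm above the table). Origin on the ram's axis at its underside, axes like the press. The ram's white pressing tip (20 mm wide) is on a locked threaded stem set anywhere from 24 to 36 mm below this underside; no reading gives it
- ram_top (a point): middle of the top of the black mushroom palm head (50 mm wide) on the ram, the spring plunger; about 115 mm above the crosshead's underside when up
- ram (a joint): how far the ram is pressed down, m: 0 is up, at most 0.046. A spring brings it back up: about 4 N to start it and 1.2 N more for each 10 mm. In use the ram is stopped not by its own end but by the knob under the tip, after a stroke of some 15 to 39 mm
- slide (a joint): how far the slide is pushed in along the press's x, m: 0 is fully out (loading place, as at the start), 0.080 is fully in, the nest exactly under the ram. About 2 N of friction; stays where it is left
- slide_post (a point): centre of the black ball (20 mm wide) on the slide's upright handle pin (12 mm thick, rising 34 mm from the slide's top); it moves with the slide, 100 mm nearer the operator than the nest
- nest (a point): centre of the nest on the slide's top face, 36 mm above the table; a black ring 48 mm across, 39 mm inside and 5 mm high. It lies 80 mm in front of the ram's axis when the slide is out
- knob: the knob in the nest: loose steel base disc 37 mm across and 6 mm thick with a hub that carries the domed cover. Origin under its centre, z up. A load of more than 40 N from the ram dents the cover
- cover_top (a point): crown of the gold domed cover (37 mm across) on the knob, 25 mm above the knob's underside at the start and 21 mm when the cover is home
- cover (a joint): how far the cover has gone down on the knob's hub, m: 0 as at the start, 0.004 home against the base. It is a tight fit that yields to about 8 N, then stops solid, and stays where it is pressed; the hand on the palm head so feels about 4 to 9 N from the spring, some 8 N more while the cover goes down, and then the solid stop. About 20 N on the palm head surely takes it home
- cap: loose white plastic dust cap, an upside-down cup 58 mm across and 33 mm high with a round grip on top (16 mm thick, 20 mm high), 40 g or so. Origin at the centre of its open lower rim, z up. At the start it stands on the slide over the knob and nest, touching neither
- cap_knob (a point): top of the dust cap's round grip, 53 mm above its rim
- dome1: spare gold domed cover 37 mm across and 15 mm high, lying on the table; origin under its centre; leave it
- dome2: another spare domed cover like dome1; leave it
- dome3: another spare domed cover like dome1; leave it
- dome4: another spare domed cover like dome1, beside the press; leave it
- pull: bow-shaped chrome drawer pull 114 mm long and 32 mm high, beside the press; origin under its middle, x along it; leave it
- jar: glass jar 60 mm across and 70 mm high; origin under its centre; leave it
- stapler: blue and black stapler 130 x 34 x 43 mm; origin under its middle, x along it; leave it
There are look-alikes about, which are no part of the job. Leave any blue or pink look-alike of the cap alone.

How it is judged:
On the way, in this order (a step that is already met when the one before it is completed fails the run):
1. the dust cap stands upright on the table (height (world z) of cap below 0.006 m and angle between cap's own z axis and vertical below 0.08 rad and contact force between cap and the fingers below 0.3 N), for 0.2 s.
2. the slide is fully in, the knob in its nest under the ram (value of joint slide above 0.077 m and horizontal distance between knob and nest below 0.004 m and angle between knob's own z axis and vertical below 0.06 rad), for 0.1 s.
3. the cover is pressed home on the knob, with the slide fully in (value of joint cover above 0.0033 m and value of joint slide above 0.077 m), for 0.1 s.
At the end, for the whole second after the job is handed in: cap upright (within 4.5 degrees) and at rest on the table; cover home within 0.7 mm; ram up within 2 mm; slide fully out within 3 mm; knob level (within 3.4 degrees), at rest in its nest, within 4 mm of the nest's centre (height (world z) of cap below 0.006 m and angle between cap's own z axis and vertical below 0.08 rad and linear speed of each of cap, knob below 0.02 m/s and value of joint cover above 0.0033 m and value of joint ram below 0.002 m and value of joint slide below 0.003 m and horizontal distance between knob and nest below 0.004 m and angle between knob's own z axis and vertical below 0.06 rad); the robot touches nothing.
It fails at once if the cover is dented (more than 40 N between ram and knob) (contact force between knob and crosshead above 40 N).
It fails at once if one of the bystanders is shoved more than 20 mm (distance of any of dome1, dome2, dome3, dome4, pull, jar, stapler from where it was at the start of the episode above 0.02 m).
It fails at once if the knob tips over (angle between knob's own z axis and vertical above 0.5 rad).
It also fails if it takes over 61 s, if anything falls off the work surface, if the arm or the gripper's body presses on something with over 40 N, if the wrist force passes 120 N, or if a joint passes its speed limit or range.

## Robot

A 6-joint arm with a two-finger parallel gripper is mounted at the origin on the work surface. World frame = base frame: x ahead of the robot, y to its left, z up, the work surface at z = 0. Lengths are in m, angles in rad, forces in N, time in s.
With the tool pointing down it reaches from about 0.3 to 0.75 m from the base axis. Payload 8.5 kg.
Tool frame: the origin (TCP) lies on the centre line of the jaws, within the pads' length; the fingertips stand 11 mm ahead of it and the grasp point (between the pads) lies 8 mm behind it (arm.tcp_to_tips is the distance from the TCP to the fingertips, in m); z points along the fingers, y is the line along which they close (so a half turn about z gives the same grasp; the last joint's range is limited). The gripper opens to 85 mm and grips with 20 to 120 N. Pads are 22 mm wide; open, the fingers measure 114 mm over their backs; the gripper's body (76 mm by 85 mm) begins 54 mm behind the grasp point. The pads swing forward as they close: fully open they stand 13 mm farther back than shut.
Start: joints at [-0.215, 0.381, 1.297, -0, 1.464, -0.215], TCP at [0.55, 0, 0.242] pointing down, gripper open.
Joint ranges: [-3.11, 3.11], [-0.89, 2.33], [0.22, 2.48], [-1.42, 4.56], [0.17, 2.85], [-2.88, 2.88]. Speed limits (rad/s): [2.39, 2.39, 3.14, 3.14, 3.14, 3.14].

## Interface

Orientations are given as a 3x3 rotation matrix whose columns are the frame's x, y, z axes.
In Python, from bench import arm gives the robot as it stands.
- The arm moves only by the tool step_arm, never from a script. Its argument "increments" is a list of rows, each an object of numbers: "x", "y", "z": the shift along the world's x, y, z in mm; "wx", "wy", "wz": the turn, a rotation vector about the world's x, y, z in degrees. In form: [{"x": .., "y": .., "z": .., "wx": .., "wy": .., "wz": ..}, ...]. A call has 1 to 20 rows; each row is the pose to reach, as a shift and turn from the pose commanded when the call began; what a row does not reach only later rows make up. A row lasts 1/12 s, in which the tool goes at most 41.7 mm and 7.16 degrees, less where a joint would pass 70% of its speed; a pose out of reach is approached as far as the arm can. A call with a gripper value outside its range is refused whole. "gripper" is the closure, from 0 (fully open) to 1 (shut), set as the call begins (left out, the last holds). The fingers move at their own pace and stop on an object; "force" is the grip in N (left out, the last holds). Time passes only in rows, so rows that repeat a pose let the fingers close. It gives the time, the measured TCP pose, the force, the opening and the grip force at its end, in the units of the state.
- arm.sense(): the state, without advancing time (a new reading comes with each control period).
- arm.grab_frame(name): name is "scene" or "side" or "wrist"; returns (picture, depth): 400x640x3 uint8, blue, green, red; 400x640 float32, m along the optical axis (not along the pixel's ray), 0 where there is no reading.
- arm.calibration(name): a dict with "fx", "fy", "cx", "cy" (pixels), "R" (3x3) and "t" (3): a world point X has camera coordinates R X + t. Camera axes: x right, y down, z forward; pixel columns grow to the right and rows downward; lengths in m; the calibration is good to about 2 mm. A picture is of the moment at which its call begins: read the wrist's pose just before it. calibration takes no time and is no camera call; for the wrist camera it gives the pose at the moment of the call.
- arm.finish_job(): hands the job in; it is judged then, once.
Trained networks look in the newest picture that a camera, given by its name, has taken for a name from the list of things; names that differ only in an ending like _2 or _b are one class to them, and where a whole thing is asked for, a point or a joint stands for the part that bears it (a point fixed in the world has none). Each returns a list of dicts, best first, with "p" (0 to 1); they miss things now and then, are a little off and sometimes report something else, mostly with a low value. They report only what shows in the picture. A call takes as long as a camera call. They do not tell look-alikes from the thing itself.
- arm.outline_of(camera, target): "mask" (400x640 bool, what is visible of it).
- arm.place_of(camera, target): "xyz" ([x, y, z] in m, in world coordinates, good to about 4 mm: a listed point, or the origin of a listed thing).
The state is a dict: "t": time; "joint_pos": joint angles; "qvel": joint speeds; "joint_efforts": joint torques, N m; "ee_pos": TCP position; "eef_rot": TCP orientation; "contact_force": force on the tool from outside, world axes, zero at the start; "torque": the same for the moment, N m; "finger_gap": finger opening in m; "grip_force": force on a finger pad.
Only numpy, scipy, OpenCV 4.12 (cv2) and the standard library are available. Lean on these libraries where they do the work, as an engineer would, in place of code of your own. Each camera call takes 0.05 s, during which the arm holds its last target. There are 200 camera calls.

## Working session

There is one attempt and no reset: what is moved stays moved. The work goes in short steps, Python scripts to look and compute and a tool call to move; the robot and the scene stay as the last step left them, time stands still between calls to the robot, and variables do not carry over. Pictures are saved under pics/ and viewed, at most 10 in all, crops included, and the job is handed in when it is done.

Besides the shell and the picture viewer there is one more tool, called after "Request:" as name([rows], argument=value, ...), one row to a line, values as JSON. step_arm: Moves the arm, as the interface text tells. Its arguments: {"type":"object","properties":{"increments":{"type":"array","items":{"type":"object","properties":{"x":{"type":"number"},"y":{"type":"number"},"z":{"type":"number"},"wx":{"type":"number"},"wy":{"type":"number"},"wz":{"type":"number"}}}},"gripper":{"type":"number"},"force":{"type":"number"}},"required":["increments"]}

```bash
mkdir -p pics; cat > h.py <<'E'
from bench import arm
import numpy as np, cv2
def show(ps):
    for c,n in ps:
        for d in arm.place_of(c,n)[:4]: print(c,n,round(d['p'],2),np.round(d['xyz'],4))
def pt(cam,dep,u,v):
    k=arm.calibration(cam);z=dep[v,u]
    return np.array(k['R']).T@(np.array([(u-k['cx'])/k['fx']*z,(v-k['cy'])/k['fy']*z,z])-np.array(k['t']))
E
python3 - <<'E'
from h import *
for c in ('scene','side'):
    im,d=arm.grab_frame(c); cv2.imwrite(f'pics/{c}0.png',im)
    show([(c,n) for n in ('press','crosshead','ram_top','slide_post','cap_knob','cap','jar','stapler','pull','dome1')])
print(arm.sense()['t'])
E
```

```text
scene press 0.59 [ 0.6749  0.017  -0.0014]
scene crosshead 0.85 [0.6791 0.0214 0.1167]
scene ram_top 0.73 [0.682  0.0238 0.1151]
scene ram_top 0.67 [0.6762 0.0189 0.2315]
scene slide_post 0.58 [ 0.5065 -0.0135  0.0735]
scene cap_knob 0.8 [ 0.5    -0.1513  0.0535]
scene cap_knob 0.8 [ 0.5868 -0.1483  0.0513]
scene cap_knob 0.78 [0.4245 0.0316 0.0552]
scene cap_knob 0.58 [0.6004 0.0028 0.0869]
scene cap 0.7 [ 0.4182 -0.0705 -0.0015]
scene cap 0.62 [0.6014 0.0071 0.0391]
scene cap 0.54 [ 0.5022 -0.1564  0.0013]
scene cap 0.52 [ 0.5877 -0.1461 -0.0032]
scene jar 0.65 [ 0.4794 -0.3755  0.0016]
scene jar 0.54 [0.6798 0.0196 0.1162]
scene stapler 0.66 [ 0.6189 -0.4155  0.0011]
scene pull 0.6 [ 0.7086 -0.1125  0.0025]
scene dome1 0.66 [0.6496 0.3191 0.0024]
scene dome1 0.65 [ 0.5339  0.4346 -0.0007]
scene dome1 0.64 [ 4.653e-01  3.078e-01 -2.000e-04]
scene dome1 0.55 [ 6.569e-01  1.568e-01 -5.000e-04]
side press 0.55 [6.803e-01 1.770e-02 2.000e-04]
side press 0.34 [ 0.4802 -0.3771 -0.0008]
side crosshead 0.98 [0.6777 0.0229 0.114 ]
side crosshead 0.65 [ 0.7102 -0.1147  0.0022]
side ram_top 0.54 [0.6812 0.021  0.2325]
side slide_post 0.92 [ 0.5032 -0.0129  0.0751]
side slide_post 0.17 [ 4.798e-01 -3.745e-01  3.000e-04]
side cap_knob 0.95 [0.4166 0.0323 0.0537]
side cap_knob 0.79 [ 0.4967 -0.1552  0.0545]
side cap_knob 0.66 [ 0.5896 -0.1485  0.056 ]
side cap_knob 0.66 [ 0.4171 -0.0701  0.0534]
side cap 0.8 [ 0.4971 -0.1522 -0.0054]
side cap 0.77 [ 5.875e-01 -1.453e-01 -4.000e-04]
side cap 0.72 [ 4.169e-01 -6.540e-02 -2.000e-04]
side cap 0.67 [ 6.009e-01 -1.000e-04  3.940e-02]
side jar 0.6 [ 0.4771 -0.3762 -0.0014]
side stapler 0.61 [ 0.62   -0.4179 -0.0008]
side pull 0.61 [ 0.7125 -0.1128  0.0044]
side dome1 0.64 [0.6585 0.1569 0.0035]
side dome1 0.61 [0.5314 0.4317 0.0008]
side dome1 0.59 [ 6.538e-01  3.162e-01 -3.000e-04]
side dome1 0.39 [0.4695 0.3023 0.0029]
1.1
```

View pics/scene0.png

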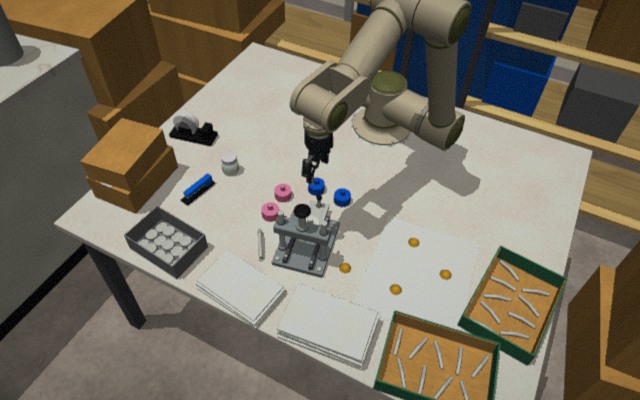

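View pics/side0.png

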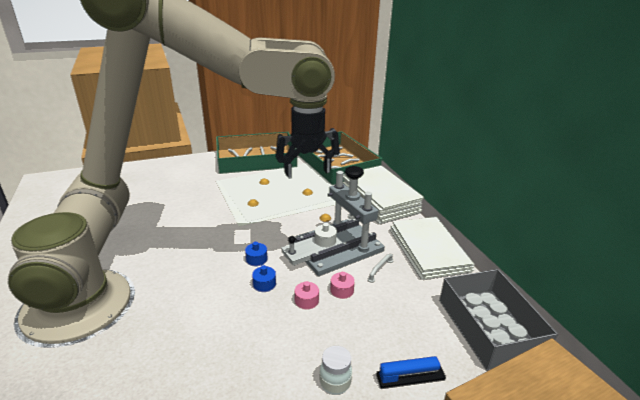

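The side view shows the white cap at about (325,232) on the slide, with the handle ball at (292,241) and the palm head at (352,172). The blue and pink look-alikes stand in front of and to the right of the press. The table on the +y side is free for the cap. I'll refine the poses with the wrist camera.

```bash
python3 - <<'E'
from h import *
im,d=arm.grab_frame('wrist'); cv2.imwrite('pics/w0.png',im)
show([('wrist',n) for n in ('crosshead','ram_top','slide_post','cap_knob','cap')])
s=arm.sense(); print(s['t'],np.round(s['ee_pos'],4),np.round(s['eef_rot'],3),s['finger_gap'],np.round(s['contact_force'],2))
k=arm.calibration('wrist'); print(-np.array(k['R']).T@np.array(k['t']),np.round(k['R'],2))
# depth centroids by height near expected
for c in('scene','side','wrist'):
    im,dd=arm.grab_frame(c);k=arm.calibration(c)
    u,v=np.meshgrid(np.arange(640),np.arange(400))
    P=np.stack([(u-k['cx'])/k['fx']*dd,(v-k['cy'])/k['fy']*dd,dd],-1)-np.array(k['t']);P=P@np.array(k['R'])
    for n,xy,z0,z1 in(('grip',(.601,.004),.083,.095),('head',(.679,.021),.222,.25),('ball',(.505,-.013),.074,.1)):
        m=(np.hypot(P[...,0]-xy[0],P[...,1]-xy[1])<.03)&(P[...,2]>z0)&(P[...,2]<z1)&(dd>0)
        if m.sum(): 
            q=P[m];print(c,n,m.sum(),np.round(q.mean(0),4),np.round((q.min(0)+q.max(0))/2,4),np.round(q.max(0)-q.min(0),3),'ztop',np.round(np.percentile(q[:,2],[50,95]),4))
E
```

```text
wrist crosshead 0.93 [0.6766 0.0231 0.1144]
wrist ram_top 0.82 [0.6808 0.0221 0.2323]
wrist slide_post 0.82 [ 0.5077 -0.0146  0.075 ]
wrist slide_post 0.74 [0.5995 0.001  0.0917]
wrist cap_knob 0.89 [0.4144 0.0271 0.0534]
wrist cap_knob 0.84 [ 0.5914 -0.1495  0.055 ]
wrist cap_knob 0.8 [0.598 0.004 0.089]
wrist cap_knob 0.73 [ 0.4147 -0.0647  0.0501]
wrist cap 0.9 [ 0.5872 -0.1471  0.0015]
wrist cap 0.89 [0.4174 0.0328 0.0009]
wrist cap 0.82 [ 0.4171 -0.069  -0.0029]
wrist cap 0.78 [0.6012 0.0092 0.033 ]
1.4 [0.55   0.     0.2423] [[-0.  1. -0.]
 [ 1.  0.  0.]
 [ 0. -0. -1.]] 0.08498094565982238 [0.11 0.65 0.82]
[0.54982231 0.06593927 0.37470507] [[ 1.    0.    0.  ]
 [-0.   -0.97  0.26]
 [ 0.   -0.26 -0.97]]
scene grip 20 [0.6024 0.007  0.0877] [0.6016 0.0068 0.0881] [0.014 0.014 0.008] ztop [0.0871 0.0919]
scene head 192 [0.683  0.024  0.2276] [0.6825 0.0226 0.2287] [0.049 0.049 0.013] ztop [0.2275 0.2321]
scene ball 30 [ 0.5076 -0.0119  0.0819] [ 0.5062 -0.0119  0.0816] [0.02  0.021 0.013] ztop [0.082  0.0882]
side grip 24 [0.6003 0.0026 0.0876] [0.6008 0.0036 0.088 ] [0.013 0.017 0.008] ztop [0.0878 0.0914]
side head 148 [0.6764 0.0141 0.2273] [0.6784 0.0163 0.2267] [0.046 0.045 0.009] ztop [0.2277 0.2304]
side ball 43 [ 0.5022 -0.0195  0.0807] [ 0.5034 -0.0181  0.0809] [0.019 0.016 0.013] ztop [0.081 0.086]
wrist grip 235 [0.6003 0.0061 0.0893] [0.6008 0.0058 0.0874] [0.015 0.015 0.008] ztop [0.0896 0.0911]
wrist head 7463 [0.6751 0.0232 0.2288] [0.6785 0.0215 0.2273] [0.049 0.048 0.011] ztop [0.2296 0.2312]
wrist ball 323 [ 0.5041 -0.0128  0.0832] [ 0.5034 -0.0142  0.0816] [0.019 0.019 0.012] ztop [0.0838 0.0866]
```

View pics/w0.png

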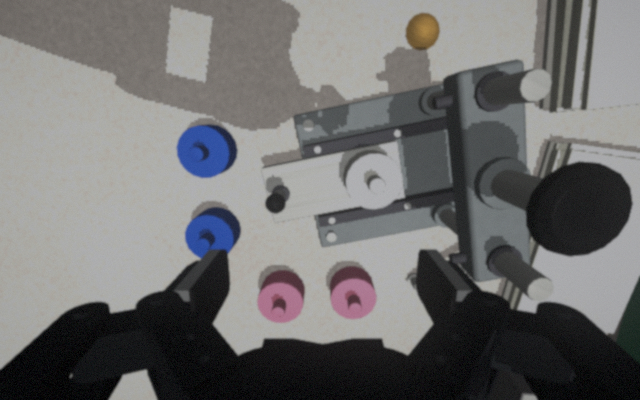

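The wrist view shows the cap grip at (377,183), the ball at (276,202) and the palm head at about (580,208). The camera sits on the tool's +x side, so I'll turn by +101.5° to keep it away from the press.

Request:
step_arm([
  {"wz": 6},
  {"wz": 13},
  {"wz": 20},
  {"wz": 27},
  {"wz": 34},
  {"wz": 41},
  {"wz": 48},
  {"wz": 55},
  {"wz": 62},
  {"wz": 69},
  {"wz": 76},
  {"wz": 83},
  {"wz": 90},
  {"wz": 97, "x": 10, "y": 1},
  {"wz": 101.5, "x": 25, "y": 3},
  {"wz": 101.5, "x": 40, "y": 4, "z": -20},
  {"wz": 101.5, "x": 51, "y": 5.5, "z": -45},
  {"wz": 101.5, "x": 51, "y": 5.5, "z": -75},
  {"wz": 101.5, "x": 51, "y": 5.5, "z": -100},
  {"wz": 101.5, "x": 51, "y": 5.5, "z": -110},
], gripper=0.45, force=25)

```text
schema error: expected keys x, y, z, wx, wy, wz
```

```bash
python3 - <<'E'
from h import *
im,d=arm.grab_frame('wrist'); cv2.imwrite('pics/w1.png',im)
show([('wrist',n) for n in ('cap_knob','slide_post','ram_top')])
s=arm.sense(); print(s['t'],np.round(s['ee_pos'],4),np.round(s['eef_rot'],3),s['finger_gap'],np.round(s['contact_force'],2))
E
```

```text
wrist cap_knob 0.71 [0.415  0.0281 0.0533]
wrist cap_knob 0.71 [ 0.5899 -0.1497  0.0557]
wrist cap_knob 0.67 [ 0.4992 -0.1537  0.0569]
wrist cap_knob 0.6 [0.5993 0.0015 0.0886]
wrist slide_post 0.85 [ 0.5054 -0.012   0.0757]
wrist ram_top 0.81 [0.6784 0.0196 0.2351]
1.75 [0.55   0.     0.2423] [[ 0.  1.  0.]
 [ 1. -0. -0.]
 [-0.  0. -1.]] 0.08541549184483511 [ 0.29  0.41 -0.45]
```

View pics/w1.png

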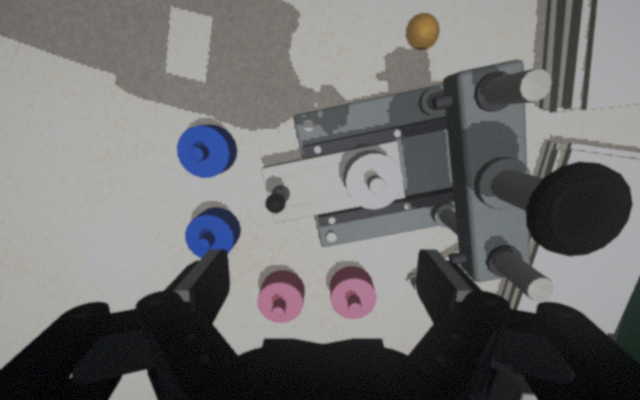

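The call was refused because every row needs all six keys, so the arm hasn't moved and this picture is the same as before. I'll resend it.

Request:
step_arm([
  {"x": 0, "y": 0, "z": 0, "wx": 0, "wy": 0, "wz": 7},
  {"x": 0, "y": 0, "z": 0, "wx": 0, "wy": 0, "wz": 14},
  {"x": 0, "y": 0, "z": 0, "wx": 0, "wy": 0, "wz": 21},
  {"x": 0, "y": 0, "z": 0, "wx": 0, "wy": 0, "wz": 28},
  {"x": 0, "y": 0, "z": 0, "wx": 0, "wy": 0, "wz": 35},
  {"x": 0, "y": 0, "z": 0, "wx": 0, "wy": 0, "wz": 42},
  {"x": 0, "y": 0, "z": 0, "wx": 0, "wy": 0, "wz": 49},
  {"x": 0, "y": 0, "z": 0, "wx": 0, "wy": 0, "wz": 56},
  {"x": 0, "y": 0, "z": 0, "wx": 0, "wy": 0, "wz": 63},
  {"x": 0, "y": 0, "z": 0, "wx": 0, "wy": 0, "wz": 70},
  {"x": 0, "y": 0, "z": 0, "wx": 0, "wy": 0, "wz": 77},
  {"x": 0, "y": 0, "z": 0, "wx": 0, "wy": 0, "wz": 84},
  {"x": 0, "y": 0, "z": 0, "wx": 0, "wy": 0, "wz": 91},
  {"x": 10, "y": 1, "z": 0, "wx": 0, "wy": 0, "wz": 97},
  {"x": 25, "y": 3, "z": 0, "wx": 0, "wy": 0, "wz": 101.5},
  {"x": 40, "y": 4, "z": -20, "wx": 0, "wy": 0, "wz": 101.5},
  {"x": 51, "y": 5.5, "z": -45, "wx": 0, "wy": 0, "wz": 101.5},
  {"x": 51, "y": 5.5, "z": -75, "wx": 0, "wy": 0, "wz": 101.5},
  {"x": 51, "y": 5.5, "z": -100, "wx": 0, "wy": 0, "wz": 101.5},
  {"x": 51, "y": 5.5, "z": -110, "wx": 0, "wy": 0, "wz": 101.5},
], gripper=0.45, force=25)

```text
t: 3.42
ee_pos: [0.5997, 0.0058, 0.1288]
eef_rot: [[-0.98, -0.199, -0.006], [-0.199, 0.98, 0.001], [0.005, 0.002, -1.0]]
contact_force: [0.2, -0.3, -1.2]
finger_gap: 0.0473
grip_force: 0.0
```

```bash
python3 - <<'E'
from h import *
im,d=arm.grab_frame('wrist'); cv2.imwrite('pics/w2.png',im)
show([('wrist',n) for n in ('cap_knob','slide_post','ram_top')])
s=arm.sense(); print(s['t'],np.round(s['ee_pos'],4),np.round(s['eef_rot'],3),s['finger_gap'],np.round(s['contact_force'],2))
E
```

```text
wrist cap_knob 0.79 [ 0.5921 -0.1508  0.0574]
wrist cap_knob 0.7 [ 0.5051 -0.0153  0.075 ]
wrist cap_knob 0.68 [ 0.5007 -0.1535  0.0528]
wrist cap_knob 0.67 [0.602  0.0033 0.0894]
wrist slide_post 0.61 [ 0.5073 -0.015   0.0741]
wrist ram_top 0.2 [0.6801 0.0208 0.0009]
3.6167 [0.6016 0.0053 0.1338] [[-0.98  -0.199  0.002]
 [-0.199  0.98  -0.   ]
 [-0.002 -0.001 -1.   ]] 0.04691412271048394 [-0.23  1.1   0.55]
```

View pics/w2.png

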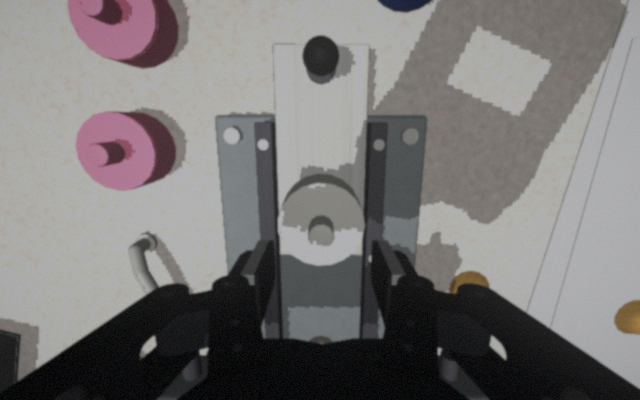

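The gripper is centred over the cap, with the grip at (321,232), and the slide runs straight up the image, so the yaw is right. I'll descend and grip.

Request:
step_arm([
  {"x": 0, "y": 0, "z": -15, "wx": 0, "wy": 0, "wz": 0},
  {"x": 0, "y": 0, "z": -30, "wx": 0, "wy": 0, "wz": 0},
  {"x": 0, "y": 0, "z": -42, "wx": 0, "wy": 0, "wz": 0},
  {"x": 0, "y": 0, "z": -49, "wx": 0, "wy": 0, "wz": 0},
  {"x": 0, "y": 0, "z": -49, "wx": 0, "wy": 0, "wz": 0},
  {"x": 0, "y": 0, "z": -49, "wx": 0, "wy": 0, "wz": 0},
])

```text
t: 4.12
ee_pos: [0.6015, 0.0054, 0.0845]
eef_rot: [[-0.98, -0.199, 0.002], [-0.199, 0.98, -0.0], [-0.002, -0.001, -1.0]]
contact_force: [0.1, -0.2, 0.5]
finger_gap: 0.0468
grip_force: 0.0
```

Request:
step_arm([
  {"x": 0, "y": 0, "z": 0, "wx": 0, "wy": 0, "wz": 0},
  {"x": 0, "y": 0, "z": 0, "wx": 0, "wy": 0, "wz": 0},
  {"x": 0, "y": 0, "z": 0, "wx": 0, "wy": 0, "wz": 0},
  {"x": 0, "y": 0, "z": 0, "wx": 0, "wy": 0, "wz": 0},
  {"x": 0, "y": 0, "z": 0, "wx": 0, "wy": 0, "wz": 0},
  {"x": 0, "y": 0, "z": 0, "wx": 0, "wy": 0, "wz": 0},
], gripper=1, force=30)

```text
t: 4.62
ee_pos: [0.6014, 0.0053, 0.0842]
eef_rot: [[-0.98, -0.199, 0.002], [-0.199, 0.98, -0.0], [-0.001, -0.001, -1.0]]
contact_force: [-0.9, -1.0, 6.9]
finger_gap: 0.0146
grip_force: 29.7
```

Request:
step_arm([
  {"x": 0, "y": 0, "z": 8, "wx": 0, "wy": 0, "wz": 0},
  {"x": 0, "y": 0, "z": 22, "wx": 0, "wy": 0, "wz": 0},
  {"x": 0, "y": 0, "z": 40, "wx": 0, "wy": 0, "wz": 0},
  {"x": 0, "y": 0, "z": 56, "wx": 0, "wy": 0, "wz": 0},
  {"x": -3, "y": 2, "z": 65, "wx": 0, "wy": 0, "wz": 0},
  {"x": -12, "y": 15, "z": 65, "wx": 0, "wy": 0, "wz": 0},
  {"x": -28, "y": 38, "z": 65, "wx": 0, "wy": 0, "wz": 0},
  {"x": -46, "y": 65, "z": 65, "wx": 0, "wy": 0, "wz": 0},
  {"x": -65, "y": 92, "z": 65, "wx": 0, "wy": 0, "wz": 0},
  {"x": -84, "y": 119, "z": 65, "wx": 0, "wy": 0, "wz": 0},
  {"x": -98, "y": 142, "z": 60, "wx": 0, "wy": 0, "wz": 0},
  {"x": -108, "y": 157, "z": 45, "wx": 0, "wy": 0, "wz": 0},
  {"x": -111, "y": 160, "z": 25, "wx": 0, "wy": 0, "wz": 0},
  {"x": -111, "y": 160, "z": 5, "wx": 0, "wy": 0, "wz": 0},
  {"x": -111, "y": 160, "z": -15, "wx": 0, "wy": 0, "wz": 0},
  {"x": -111, "y": 160, "z": -26, "wx": 0, "wy": 0, "wz": 0},
  {"x": -111, "y": 160, "z": -32, "wx": 0, "wy": 0, "wz": 0},
  {"x": -111, "y": 160, "z": -34, "wx": 0, "wy": 0, "wz": 0},
  {"x": -111, "y": 160, "z": -34, "wx": 0, "wy": 0, "wz": 0},
])

```text
t: 6.2
ee_pos: [0.4899, 0.1655, 0.0494]
eef_rot: [[-0.98, -0.199, -0.0], [-0.199, 0.98, -0.0], [0.0, 0.0, -1.0]]
contact_force: [-0.4, -0.2, -0.8]
finger_gap: 0.0147
grip_force: 29.4
```

Request:
step_arm([
  {"x": 0, "y": 0, "z": -1, "wx": 0, "wy": 0, "wz": 0},
  {"x": 0, "y": 0, "z": -2, "wx": 0, "wy": 0, "wz": 0},
  {"x": 0, "y": 0, "z": -2, "wx": 0, "wy": 0, "wz": 0},
])

```text
t: 6.45
ee_pos: [0.4904, 0.1655, 0.0482]
eef_rot: [[-0.98, -0.199, 0.002], [-0.199, 0.98, 0.0], [-0.002, -0.0, -1.0]]
contact_force: [-0.1, -0.5, 2.3]
finger_gap: 0.0148
grip_force: 29.7
```

Request:
step_arm([
  {"x": 0, "y": 0, "z": 0, "wx": 0, "wy": 0, "wz": 0},
  {"x": 0, "y": 0, "z": 0, "wx": 0, "wy": 0, "wz": 0},
  {"x": 0, "y": 0, "z": 0, "wx": 0, "wy": 0, "wz": 0},
  {"x": 0, "y": 0, "z": 0, "wx": 0, "wy": 0, "wz": 0},
  {"x": 0, "y": 0, "z": 10, "wx": 0, "wy": 0, "wz": 0},
  {"x": 0, "y": 0, "z": 30, "wx": 0, "wy": 0, "wz": 0},
  {"x": 0, "y": 0, "z": 60, "wx": 0, "wy": 0, "wz": 0},
  {"x": 0, "y": 0, "z": 90, "wx": 0, "wy": 0, "wz": 0},
  {"x": 0, "y": -30, "z": 110, "wx": 0, "wy": 0, "wz": 0},
  {"x": -3, "y": -65, "z": 120, "wx": 0, "wy": 0, "wz": 0},
  {"x": -6, "y": -100, "z": 120, "wx": 0, "wy": 0, "wz": 0},
  {"x": -6, "y": -135, "z": 120, "wx": 0, "wy": 0, "wz": 0},
  {"x": -6, "y": -165, "z": 120, "wx": 0, "wy": 0, "wz": 0},
  {"x": -6, "y": -176, "z": 120, "wx": 0, "wy": 0, "wz": 0},
  {"x": -6, "y": -180, "z": 115, "wx": 0, "wy": 0, "wz": 0},
  {"x": -6, "y": -180, "z": 112, "wx": 0, "wy": 0, "wz": 0},
], gripper=0.45)

```text
t: 7.78
ee_pos: [0.4839, -0.0146, 0.1591]
eef_rot: [[-0.98, -0.198, 0.0], [-0.198, 0.98, 0.0], [-0.0, 0.0, -1.0]]
contact_force: [0.3, -0.1, 0.4]
finger_gap: 0.0468
grip_force: 0.0
```

```bash
python3 - <<'E'
from h import *
for c in('side','scene'):
    im,d=arm.grab_frame(c); show([(c,n) for n in ('cap','slide_post','cover_top','knob')])
    if c=='side': cv2.imwrite('pics/s3.png',cv2.resize(im[100:340,160:480],None,fx=2,fy=2))
s=arm.sense(); print(s['t'],np.round(s['ee_pos'],4),s['finger_gap'],np.round(s['contact_force'],2))
E
```

```text
side cap 0.84 [ 0.4983 -0.1534  0.0007]
side cap 0.72 [ 0.419  -0.0702 -0.0012]
side cap 0.67 [0.4899 0.1627 0.0052]
side cap 0.6 [0.4214 0.0292 0.0013]
side slide_post 0.97 [ 0.5033 -0.01    0.0762]
side cover_top 0.66 [0.6035 0.0071 0.0636]
side knob 0.47 [0.6021 0.0069 0.037 ]
scene cap 0.83 [0.4207 0.0286 0.0015]
scene cap 0.73 [0.4924 0.1637 0.0032]
scene cap 0.67 [ 0.5885 -0.1444  0.0009]
scene cap 0.66 [ 0.4193 -0.066  -0.0007]
scene slide_post 0.84 [ 0.5065 -0.0164  0.0747]
8.2833 [ 0.484  -0.0141  0.1594] 0.04668608774583647 [-0.75  1.13  0.47]
```

View pics/s3.png

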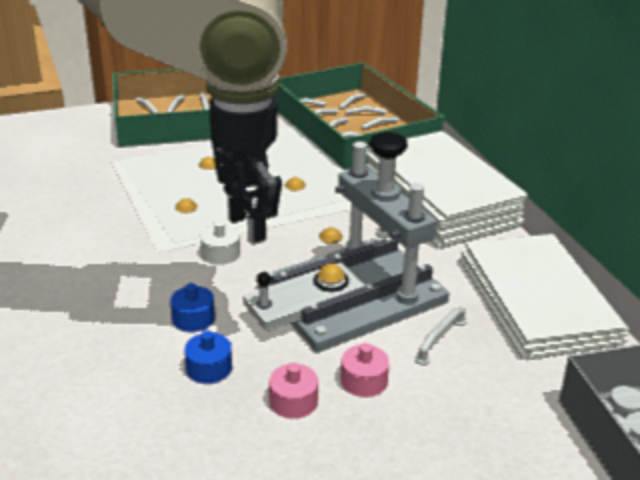

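The cap stands upright at (220,243) in this crop, and the gold-domed knob sits in its nest at (331,277). Next I'll grip the handle ball.

Request:
step_arm([
  {"x": 10, "y": 0, "z": -10, "wx": 0, "wy": 0, "wz": 0},
  {"x": 20.5, "y": 0, "z": -30, "wx": 0, "wy": 0, "wz": 0},
  {"x": 20.5, "y": 0, "z": -55, "wx": 0, "wy": 0, "wz": 0},
  {"x": 20.5, "y": 0, "z": -78, "wx": 0, "wy": 0, "wz": 0},
  {"x": 20.5, "y": 0, "z": -92, "wx": 0, "wy": 0, "wz": 0},
  {"x": 20.5, "y": 0, "z": -95, "wx": 0, "wy": 0, "wz": 0},
  {"x": 20.5, "y": 0, "z": -95, "wx": 0, "wy": 0, "wz": 0},
])

```text
t: 8.87
ee_pos: [0.5042, -0.0144, 0.0638]
eef_rot: [[-0.98, -0.199, -0.002], [-0.199, 0.98, 0.0], [0.001, 0.001, -1.0]]
contact_force: [0.2, -0.6, 0.6]
finger_gap: 0.0465
grip_force: 0.0
```

Request:
step_arm([
  {"x": 0, "y": 0, "z": 0, "wx": 0, "wy": 0, "wz": 0},
  {"x": 0, "y": 0, "z": 0, "wx": 0, "wy": 0, "wz": 0},
  {"x": 0, "y": 0, "z": 0, "wx": 0, "wy": 0, "wz": 0},
  {"x": 0, "y": 0, "z": 0, "wx": 0, "wy": 0, "wz": 0},
  {"x": 0, "y": 0, "z": 0, "wx": 0, "wy": 0, "wz": 0},
], gripper=1, force=30)

```text
t: 9.28
ee_pos: [0.5051, -0.0146, 0.0655]
eef_rot: [[-0.98, -0.199, 0.002], [-0.199, 0.98, -0.001], [-0.002, -0.001, -1.0]]
contact_force: [-1.4, -0.0, 6.9]
finger_gap: 0.0181
grip_force: 29.2
```

Request:
step_arm([
  {"x": 1.5, "y": 0.3, "z": 0, "wx": 0, "wy": 0, "wz": 0},
  {"x": 5, "y": 1, "z": 0, "wx": 0, "wy": 0, "wz": 0},
  {"x": 10, "y": 2, "z": 0, "wx": 0, "wy": 0, "wz": 0},
  {"x": 16, "y": 3.2, "z": 0, "wx": 0, "wy": 0, "wz": 0},
  {"x": 22, "y": 4.5, "z": 0, "wx": 0, "wy": 0, "wz": 0},
  {"x": 28, "y": 5.7, "z": 0, "wx": 0, "wy": 0, "wz": 0},
  {"x": 34, "y": 6.9, "z": 0, "wx": 0, "wy": 0, "wz": 0},
  {"x": 40, "y": 8.1, "z": 0, "wx": 0, "wy": 0, "wz": 0},
  {"x": 46, "y": 9.3, "z": 0, "wx": 0, "wy": 0, "wz": 0},
  {"x": 52, "y": 10.6, "z": 0, "wx": 0, "wy": 0, "wz": 0},
  {"x": 58, "y": 11.8, "z": 0, "wx": 0, "wy": 0, "wz": 0},
  {"x": 64, "y": 13, "z": 0, "wx": 0, "wy": 0, "wz": 0},
  {"x": 69, "y": 14, "z": 0, "wx": 0, "wy": 0, "wz": 0},
  {"x": 73, "y": 14.8, "z": 0, "wx": 0, "wy": 0, "wz": 0},
  {"x": 76, "y": 15.4, "z": 0, "wx": 0, "wy": 0, "wz": 0},
  {"x": 78, "y": 15.8, "z": 0, "wx": 0, "wy": 0, "wz": 0},
  {"x": 79.5, "y": 16.1, "z": 0, "wx": 0, "wy": 0, "wz": 0},
  {"x": 80.5, "y": 16.3, "z": 0, "wx": 0, "wy": 0, "wz": 0},
  {"x": 80.5, "y": 16.3, "z": 0, "wx": 0, "wy": 0, "wz": 0},
])

```text
t: 10.87
ee_pos: [0.5836, 0.0013, 0.0654]
eef_rot: [[-0.98, -0.2, -0.003], [-0.2, 0.98, -0.001], [0.003, -0.001, -1.0]]
contact_force: [-10.7, -2.8, 11.6]
finger_gap: 0.0178
grip_force: 29.5
```

Request:
step_arm([
  {"x": 0, "y": 0, "z": 0, "wx": 0, "wy": 0, "wz": 0},
  {"x": 0, "y": 0, "z": 0, "wx": 0, "wy": 0, "wz": 0},
  {"x": 0, "y": 0, "z": 0, "wx": 0, "wy": 0, "wz": 0},
  {"x": 0, "y": 0, "z": 0, "wx": 0, "wy": 0, "wz": 0},
  {"x": 0, "y": 0, "z": 10, "wx": 0, "wy": 0, "wz": 0},
  {"x": 0, "y": 0, "z": 30, "wx": 0, "wy": 0, "wz": 0},
  {"x": 0, "y": 0, "z": 60, "wx": 0, "wy": 0, "wz": 0},
  {"x": -10, "y": -2, "z": 90, "wx": 0, "wy": 0, "wz": 0},
  {"x": -15, "y": -3, "z": 120, "wx": 0, "wy": 0, "wz": 0},
  {"x": -15, "y": -3, "z": 150, "wx": 0, "wy": 0, "wz": 0},
  {"x": -10, "y": -2, "z": 180, "wx": 0, "wy": 0, "wz": 0},
  {"x": 0, "y": 0, "z": 200, "wx": 0, "wy": 0, "wz": 0},
  {"x": 0, "y": 0, "z": 205, "wx": 0, "wy": 0, "wz": 0},
], gripper=0.5)

```text
t: 11.95
ee_pos: [0.5866, 0.0019, 0.2739]
eef_rot: [[-0.98, -0.2, 0.008], [-0.2, 0.98, -0.001], [-0.007, -0.003, -1.0]]
contact_force: [0.6, 1.3, 0.9]
finger_gap: 0.0428
grip_force: 0.0
```

```bash
python3 - <<'E'
from h import *
for c in('side','scene','wrist'):
    im,d=arm.grab_frame(c); show([(c,n) for n in ('slide_post','cover_top','ram_top')])
    if c=='side': cv2.imwrite('pics/s4.png',cv2.resize(im[140:300,240:440],None,fx=3,fy=3))
s=arm.sense(); print(s['t'],np.round(s['ee_pos'],4),s['finger_gap'],np.round(s['contact_force'],2))
E
```

```text
side slide_post 0.65 [0.5828 0.0021 0.0766]
side slide_post 0.23 [0.4928 0.1618 0.0034]
side cover_top 0.61 [0.681  0.0206 0.0616]
side cover_top 0.48 [ 0.6192 -0.4159 -0.0027]
side ram_top 0.55 [0.68   0.0235 0.2311]
scene slide_post 0.65 [0.5821 0.0018 0.0767]
scene cover_top 0.39 [0.6805 0.0206 0.0579]
scene cover_top 0.25 [ 0.4815 -0.3744  0.0021]
scene cover_top 0.16 [ 6.58e-01  1.57e-01 -4.00e-04]
scene ram_top 0.62 [0.6788 0.0208 0.2317]
wrist slide_post 0.76 [0.5848 0.0009 0.0739]
wrist cover_top 0.64 [0.6848 0.0186 0.0582]
12.55 [0.5849 0.0018 0.269 ] 0.042861758894974955 [-0.31 -0.14  0.64]
```

View pics/s4.png

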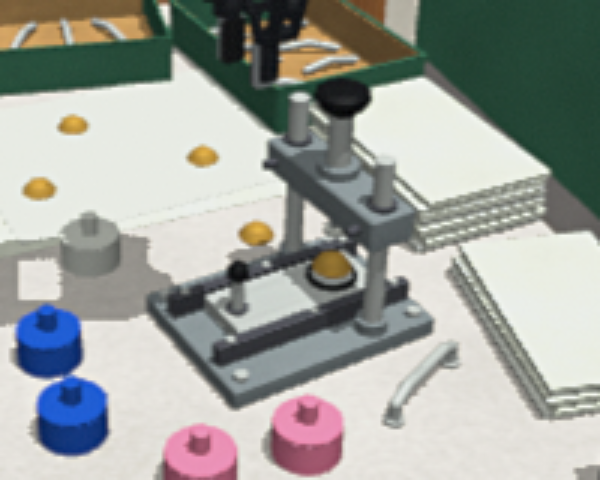

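The slide is in, and the knob at (331,270) sits under the ram with the tip hidden above it. I'll close the fingers and go over the palm head.

Request:
step_arm([
  {"x": 8, "y": 1.5, "z": 0, "wx": 0, "wy": 0, "wz": 0},
  {"x": 25, "y": 5, "z": 0, "wx": 0, "wy": 0, "wz": 0},
  {"x": 45, "y": 9, "z": 0, "wx": 0, "wy": 0, "wz": 0},
  {"x": 65, "y": 13, "z": 0, "wx": 0, "wy": 0, "wz": 0},
  {"x": 82, "y": 16.5, "z": 0, "wx": 0, "wy": 0, "wz": 0},
  {"x": 92, "y": 18.8, "z": 0, "wx": 0, "wy": 0, "wz": 0},
  {"x": 94, "y": 19.2, "z": -8, "wx": 0, "wy": 0, "wz": 0},
  {"x": 94, "y": 19.2, "z": -18, "wx": 0, "wy": 0, "wz": 0},
  {"x": 94, "y": 19.2, "z": -22, "wx": 0, "wy": 0, "wz": 0},
  {"x": 94, "y": 19.2, "z": -22, "wx": 0, "wy": 0, "wz": 0},
], gripper=1)

```text
t: 13.38
ee_pos: [0.678, 0.021, 0.2455]
eef_rot: [[-0.98, -0.199, -0.003], [-0.199, 0.98, 0.0], [0.003, 0.001, -1.0]]
contact_force: [0.0, -0.6, -0.7]
finger_gap: -0.0001
grip_force: 0.0
```

Request:
step_arm([
  {"x": 0, "y": 0, "z": -4, "wx": 0, "wy": 0, "wz": 0},
  {"x": 0, "y": 0, "z": -8, "wx": 0, "wy": 0, "wz": 0},
  {"x": 0, "y": 0, "z": -12, "wx": 0, "wy": 0, "wz": 0},
  {"x": 0, "y": 0, "z": -15, "wx": 0, "wy": 0, "wz": 0},
  {"x": 0, "y": 0, "z": -18, "wx": 0, "wy": 0, "wz": 0},
  {"x": 0, "y": 0, "z": -20, "wx": 0, "wy": 0, "wz": 0},
  {"x": 0, "y": 0, "z": -20, "wx": 0, "wy": 0, "wz": 0},
])

```text
t: 13.97
ee_pos: [0.6789, 0.0209, 0.2275]
eef_rot: [[-0.98, -0.199, 0.0], [-0.199, 0.98, -0.0], [-0.0, -0.0, -1.0]]
contact_force: [-1.9, 0.1, 5.9]
finger_gap: 0.0001
grip_force: 2.8
```

Request:
step_arm([
  {"x": 0, "y": 0, "z": -1.5, "wx": 0, "wy": 0, "wz": 0},
  {"x": 0, "y": 0, "z": -3, "wx": 0, "wy": 0, "wz": 0},
  {"x": 0, "y": 0, "z": -4, "wx": 0, "wy": 0, "wz": 0},
  {"x": 0, "y": 0, "z": -4, "wx": 0, "wy": 0, "wz": 0},
])

```text
t: 14.3
ee_pos: [0.6789, 0.0209, 0.2239]
eef_rot: [[-0.98, -0.199, 0.001], [-0.199, 0.98, -0.0], [-0.001, -0.0, -1.0]]
contact_force: [-2.2, -1.1, 6.7]
finger_gap: -0.0001
grip_force: 3.0
```

Request:
step_arm([
  {"x": 0, "y": 0, "z": -1.5, "wx": 0, "wy": 0, "wz": 0},
  {"x": 0, "y": 0, "z": -3, "wx": 0, "wy": 0, "wz": 0},
  {"x": 0, "y": 0, "z": -4, "wx": 0, "wy": 0, "wz": 0},
  {"x": 0, "y": 0, "z": -4, "wx": 0, "wy": 0, "wz": 0},
])

```text
t: 14.63
ee_pos: [0.6789, 0.0209, 0.22]
eef_rot: [[-0.98, -0.199, 0.001], [-0.199, 0.98, -0.0], [-0.001, -0.001, -1.0]]
contact_force: [-2.2, -0.7, 6.4]
finger_gap: 0.0
grip_force: 3.3
```

Request:
step_arm([
  {"x": 0, "y": 0, "z": -1.5, "wx": 0, "wy": 0, "wz": 0},
  {"x": 0, "y": 0, "z": -3, "wx": 0, "wy": 0, "wz": 0},
  {"x": 0, "y": 0, "z": -4, "wx": 0, "wy": 0, "wz": 0},
  {"x": 0, "y": 0, "z": -4, "wx": 0, "wy": 0, "wz": 0},
])

```text
t: 14.97
ee_pos: [0.6789, 0.0209, 0.217]
eef_rot: [[-0.98, -0.199, 0.002], [-0.199, 0.98, -0.001], [-0.002, -0.001, -1.0]]
contact_force: [-4.3, -0.5, 10.7]
finger_gap: 0.0002
grip_force: 5.2
```

Request:
step_arm([
  {"x": 0, "y": 0, "z": -1, "wx": 0, "wy": 0, "wz": 0},
  {"x": 0, "y": 0, "z": -2, "wx": 0, "wy": 0, "wz": 0},
  {"x": 0, "y": 0, "z": -2, "wx": 0, "wy": 0, "wz": 0},
])

```text
t: 15.22
ee_pos: [0.6789, 0.0209, 0.2157]
eef_rot: [[-0.98, -0.199, 0.003], [-0.199, 0.98, -0.001], [-0.002, -0.001, -1.0]]
contact_force: [-5.4, -0.9, 12.2]
finger_gap: 0.0001
grip_force: 6.7
```

Request:
step_arm([
  {"x": 0, "y": 0, "z": -1, "wx": 0, "wy": 0, "wz": 0},
  {"x": 0, "y": 0, "z": -2, "wx": 0, "wy": 0, "wz": 0},
  {"x": 0, "y": 0, "z": -2, "wx": 0, "wy": 0, "wz": 0},
])

```text
t: 15.47
ee_pos: [0.6789, 0.0209, 0.2138]
eef_rot: [[-0.98, -0.199, 0.003], [-0.199, 0.98, -0.001], [-0.002, -0.001, -1.0]]
contact_force: [-6.0, -0.8, 14.1]
finger_gap: -0.0001
grip_force: 7.0
```

Request:
step_arm([
  {"x": 0, "y": 0, "z": -1, "wx": 0, "wy": 0, "wz": 0},
  {"x": 0, "y": 0, "z": -1.5, "wx": 0, "wy": 0, "wz": 0},
  {"x": 0, "y": 0, "z": -1.5, "wx": 0, "wy": 0, "wz": 0},
])

```text
t: 15.72
ee_pos: [0.6789, 0.0209, 0.2128]
eef_rot: [[-0.98, -0.199, 0.003], [-0.199, 0.98, -0.001], [-0.003, -0.002, -1.0]]
contact_force: [-6.3, -0.0, 15.5]
finger_gap: 0.0
grip_force: 8.2
```

Request:
step_arm([
  {"x": 0, "y": 0, "z": -1, "wx": 0, "wy": 0, "wz": 0},
  {"x": 0, "y": 0, "z": -1, "wx": 0, "wy": 0, "wz": 0},
  {"x": 0, "y": 0, "z": -1, "wx": 0, "wy": 0, "wz": 0},
])

```text
t: 15.97
ee_pos: [0.6789, 0.0208, 0.2126]
eef_rot: [[-0.98, -0.199, 0.004], [-0.199, 0.98, -0.001], [-0.004, -0.002, -1.0]]
contact_force: [-8.2, -0.6, 20.7]
finger_gap: -0.0001
grip_force: 10.3
```

It has reached the solid stop at about 21 N. I'll press slightly more, hold, then retract.

Request:
step_arm([
  {"x": 0, "y": 0, "z": -0.8, "wx": 0, "wy": 0, "wz": 0},
  {"x": 0, "y": 0, "z": -0.8, "wx": 0, "wy": 0, "wz": 0},
  {"x": 0, "y": 0, "z": -0.8, "wx": 0, "wy": 0, "wz": 0},
])

```text
t: 16.22
ee_pos: [0.6789, 0.0208, 0.2125]
eef_rot: [[-0.98, -0.199, 0.005], [-0.199, 0.98, -0.001], [-0.005, -0.002, -1.0]]
contact_force: [-9.6, 0.2, 23.8]
finger_gap: 0.0
grip_force: 12.0
```

Request:
step_arm([
  {"x": 0, "y": 0, "z": 4, "wx": 0, "wy": 0, "wz": 0},
  {"x": 0, "y": 0, "z": 9, "wx": 0, "wy": 0, "wz": 0},
  {"x": 0, "y": 0, "z": 15, "wx": 0, "wy": 0, "wz": 0},
  {"x": 0, "y": 0, "z": 22, "wx": 0, "wy": 0, "wz": 0},
  {"x": 0, "y": 0, "z": 30, "wx": 0, "wy": 0, "wz": 0},
  {"x": 0, "y": 0, "z": 40, "wx": 0, "wy": 0, "wz": 0},
  {"x": 0, "y": 0, "z": 55, "wx": 0, "wy": 0, "wz": 0},
  {"x": -10, "y": -2, "z": 63, "wx": 0, "wy": 0, "wz": 0},
  {"x": -30, "y": -6, "z": 63, "wx": 0, "wy": 0, "wz": 0},
  {"x": -55, "y": -11, "z": 63, "wx": 0, "wy": 0, "wz": 0},
  {"x": -80, "y": -16, "z": 63, "wx": 0, "wy": 0, "wz": 0},
  {"x": -93, "y": -19, "z": 63, "wx": 0, "wy": 0, "wz": 0},
  {"x": -95, "y": -19.4, "z": 63, "wx": 0, "wy": 0, "wz": 0},
  {"x": -95, "y": -19.4, "z": 63, "wx": 0, "wy": 0, "wz": 0},
])

```text
t: 17.38
ee_pos: [0.5834, 0.0015, 0.2715]
eef_rot: [[-0.98, -0.199, 0.001], [-0.199, 0.98, 0.0], [-0.001, -0.0, -1.0]]
contact_force: [0.2, 0.6, 0.1]
finger_gap: 0.0
grip_force: 0.0
```

```bash
python3 - <<'E'
from h import *
for c in('side','scene'):
    im,d=arm.grab_frame(c); show([(c,n) for n in ('slide_post','cover_top','ram_top')])
s=arm.sense(); print(s['t'],np.round(s['ee_pos'],4),s['finger_gap'],np.round(s['contact_force'],2))
E
```

```text
side slide_post 0.62 [0.5827 0.0045 0.0802]
side cover_top 0.48 [0.679  0.0221 0.0576]
side ram_top 0.78 [0.6822 0.021  0.2295]
side ram_top 0.6 [0.6816 0.0191 0.0579]
side ram_top 0.24 [0.6577 0.1554 0.0023]
scene slide_post 0.91 [5.837e-01 2.000e-04 7.590e-02]
scene slide_post 0.7 [0.677  0.0186 0.2293]
scene cover_top 0.73 [0.4917 0.168  0.0013]
scene cover_top 0.61 [0.6816 0.0205 0.0572]
scene ram_top 0.86 [0.6776 0.0185 0.228 ]
17.7833 [0.5843 0.0017 0.2707] -5.521177049382524e-05 [-0.62  0.04  0.69]
```

Cover top reads 57 mm, which matches home (36+21), and the ram is up. Now I'll take the ball again and draw the slide out.

Request:
step_arm([
  {"x": -1, "y": 0, "z": -15, "wx": 0, "wy": 0, "wz": 0},
  {"x": -1, "y": 0, "z": -40, "wx": 0, "wy": 0, "wz": 0},
  {"x": -1, "y": 0, "z": -70, "wx": 0, "wy": 0, "wz": 0},
  {"x": -1, "y": 0, "z": -100, "wx": 0, "wy": 0, "wz": 0},
  {"x": -1, "y": 0, "z": -130, "wx": 0, "wy": 0, "wz": 0},
  {"x": -1, "y": 0, "z": -158, "wx": 0, "wy": 0, "wz": 0},
  {"x": -1, "y": 0, "z": -182, "wx": 0, "wy": 0, "wz": 0},
  {"x": -1, "y": 0, "z": -198, "wx": 0, "wy": 0, "wz": 0},
  {"x": -1, "y": 0, "z": -205, "wx": 0, "wy": 0, "wz": 0},
  {"x": -1, "y": 0, "z": -206, "wx": 0, "wy": 0, "wz": 0},
  {"x": -1, "y": 0, "z": -206, "wx": 0, "wy": 0, "wz": 0},
], gripper=0.45)

```text
t: 18.7
ee_pos: [0.5834, 0.0016, 0.0654]
eef_rot: [[-0.98, -0.199, 0.001], [-0.199, 0.98, -0.0], [-0.001, -0.0, -1.0]]
contact_force: [-0.2, -0.2, -0.2]
finger_gap: 0.0472
grip_force: 0.0
```

Request:
step_arm([
  {"x": 0, "y": 0, "z": 0, "wx": 0, "wy": 0, "wz": 0},
  {"x": 0, "y": 0, "z": 0, "wx": 0, "wy": 0, "wz": 0},
  {"x": 0, "y": 0, "z": 0, "wx": 0, "wy": 0, "wz": 0},
  {"x": 0, "y": 0, "z": 0, "wx": 0, "wy": 0, "wz": 0},
  {"x": 0, "y": 0, "z": 0, "wx": 0, "wy": 0, "wz": 0},
], gripper=1)

```text
t: 19.12
ee_pos: [0.5836, 0.0013, 0.0662]
eef_rot: [[-0.98, -0.199, 0.002], [-0.199, 0.98, -0.001], [-0.002, -0.001, -1.0]]
contact_force: [-1.0, -2.0, 5.9]
finger_gap: 0.0181
grip_force: 29.2
```

Request:
step_arm([
  {"x": -1.5, "y": -0.3, "z": 0, "wx": 0, "wy": 0, "wz": 0},
  {"x": -5, "y": -1, "z": 0, "wx": 0, "wy": 0, "wz": 0},
  {"x": -10, "y": -2, "z": 0, "wx": 0, "wy": 0, "wz": 0},
  {"x": -16, "y": -3.2, "z": 0, "wx": 0, "wy": 0, "wz": 0},
  {"x": -22, "y": -4.5, "z": 0, "wx": 0, "wy": 0, "wz": 0},
  {"x": -28, "y": -5.7, "z": 0, "wx": 0, "wy": 0, "wz": 0},
  {"x": -34, "y": -6.9, "z": 0, "wx": 0, "wy": 0, "wz": 0},
  {"x": -40, "y": -8.1, "z": 0, "wx": 0, "wy": 0, "wz": 0},
  {"x": -46, "y": -9.3, "z": 0, "wx": 0, "wy": 0, "wz": 0},
  {"x": -52, "y": -10.6, "z": 0, "wx": 0, "wy": 0, "wz": 0},
  {"x": -58, "y": -11.8, "z": 0, "wx": 0, "wy": 0, "wz": 0},
  {"x": -64, "y": -13, "z": 0, "wx": 0, "wy": 0, "wz": 0},
  {"x": -69, "y": -14, "z": 0, "wx": 0, "wy": 0, "wz": 0},
  {"x": -73, "y": -14.8, "z": 0, "wx": 0, "wy": 0, "wz": 0},
  {"x": -76, "y": -15.4, "z": 0, "wx": 0, "wy": 0, "wz": 0},
  {"x": -78, "y": -15.8, "z": 0, "wx": 0, "wy": 0, "wz": 0},
  {"x": -79.5, "y": -16.1, "z": 0, "wx": 0, "wy": 0, "wz": 0},
  {"x": -80.5, "y": -16.3, "z": 0, "wx": 0, "wy": 0, "wz": 0},
  {"x": -80.5, "y": -16.3, "z": 0, "wx": 0, "wy": 0, "wz": 0},
])

```text
t: 20.7
ee_pos: [0.5051, -0.0146, 0.0663]
eef_rot: [[-0.98, -0.199, 0.008], [-0.199, 0.98, -0.0], [-0.008, -0.002, -1.0]]
contact_force: [9.2, 4.1, 2.4]
finger_gap: 0.0177
grip_force: 29.3
```

It's against the outer stop: 10 N, and back at the starting ball position. I'll release, rise and check.

Request:
step_arm([
  {"x": 0, "y": 0, "z": 0, "wx": 0, "wy": 0, "wz": 0},
  {"x": 0, "y": 0, "z": 0, "wx": 0, "wy": 0, "wz": 0},
  {"x": 0, "y": 0, "z": 0, "wx": 0, "wy": 0, "wz": 0},
  {"x": 0, "y": 0, "z": 0, "wx": 0, "wy": 0, "wz": 0},
  {"x": 0, "y": 0, "z": 10, "wx": 0, "wy": 0, "wz": 0},
  {"x": 0, "y": 0, "z": 30, "wx": 0, "wy": 0, "wz": 0},
  {"x": 0, "y": 0, "z": 60, "wx": 0, "wy": 0, "wz": 0},
  {"x": 0, "y": 0, "z": 90, "wx": 0, "wy": 0, "wz": 0},
  {"x": 0, "y": 0, "z": 120, "wx": 0, "wy": 0, "wz": 0},
  {"x": 0, "y": 0, "z": 150, "wx": 0, "wy": 0, "wz": 0},
  {"x": 0, "y": 0, "z": 170, "wx": 0, "wy": 0, "wz": 0},
  {"x": 0, "y": 0, "z": 175, "wx": 0, "wy": 0, "wz": 0},
  {"x": 0, "y": 0, "z": 175, "wx": 0, "wy": 0, "wz": 0},
], gripper=0.45)

```text
t: 21.78
ee_pos: [0.5026, -0.0148, 0.2409]
eef_rot: [[-0.98, -0.199, 0.002], [-0.199, 0.98, -0.001], [-0.002, -0.001, -1.0]]
contact_force: [-0.3, 0.5, 0.4]
finger_gap: 0.0468
grip_force: 0.0
```

```bash
python3 - <<'E'
from h import *
for c in('side','scene'):
    im,d=arm.grab_frame(c); show([(c,n) for n in ('cap','slide_post','cover_top','ram_top')])
    if c=='side': cv2.imwrite('pics/s5.png',cv2.resize(im[140:300,220:420],None,fx=3,fy=3))
s=arm.sense(); print(s['t'],np.round(s['ee_pos'],4),s['finger_gap'],np.round(s['contact_force'],2))
E
```

```text
side cap 0.96 [ 0.5898 -0.1463  0.0015]
side cap 0.94 [ 0.4962 -0.1516 -0.0015]
side cap 0.67 [ 0.4197 -0.0677  0.0022]
side cap 0.62 [0.4916 0.1642 0.0048]
side slide_post 0.71 [ 0.5021 -0.0143  0.0764]
side cover_top 0.39 [0.6017 0.0023 0.0588]
side ram_top 0.61 [0.6811 0.0208 0.2296]
scene cap 0.83 [ 0.5019 -0.1563  0.0009]
scene cap 0.72 [0.4203 0.0261 0.0021]
scene cap 0.58 [ 5.861e-01 -1.439e-01  4.000e-04]
scene cap 0.49 [ 4.183e-01 -6.860e-02  2.000e-04]
scene slide_post 0.91 [ 0.5041 -0.0156  0.076 ]
scene slide_post 0.27 [ 0.622  -0.4155 -0.0028]
scene ram_top 0.6 [0.676  0.0157 0.2295]
22.2833 [ 0.5024 -0.0147  0.2397] 0.04735454139099473 [-0.18  0.03  0.36]
```

View pics/s5.png

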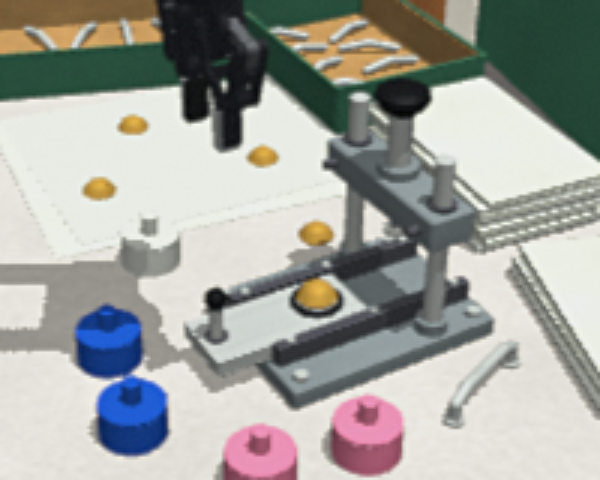

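The slide is out, with the knob level in its nest at (317,297). The cap is upright at (150,247), the ram is up and nothing else has moved. Handing in.

```bash
python3 -c "
from bench import arm
print(arm.finish_job())"
```

```text
the job is handed in; nothing more can be done
None
```

I handed the job in at about 22 s: the cap is upright on the table, the cover is pressed home to a solid stop at about 24 N, the slide is fully out with the knob in its nest, and the bystanders look untouched; no verdict came back.

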